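Put the cooking probe back on charge

ROBOT

A 6-joint arm with a two-finger parallel gripper is mounted at the origin on the work surface. World frame = base frame: x ahead of the robot, y to its left, z up, the work surface at z = 0. Lengths are in m, angles in rad, forces in N, time in s.
With the tool pointing down it reaches from about 0.425 to 0.925 m from the base axis. Payload 12.5 kg.
Tool frame: the origin (TCP) lies on the centre line of the jaws, within the pads' length; the fingertips stand 8 mm ahead of it and the grasp point (between the pads) lies 11 mm behind it (r.finger_overhang is the distance from the TCP to the fingertips, in m); z points along the fingers, y is the line along which they close (so a half turn about z gives the same grasp; the last joint's range is limited). The gripper opens to 85 mm and grips with 20 to 120 N. Pads are 22 mm wide; open, the fingers measure 114 mm over their backs; the gripper's body (76 mm by 85 mm) begins 54 mm behind the grasp point. The pads swing forward as they close: fully open they stand 13 mm farther back than shut.
Start: joints at [1.194, 0.491, 1.559, -0, 1.092, -0.106], TCP at [0.167, 0.602, 0.239] pointing down, gripper open.
Joint ranges: [-3.1, 3.1], [-0.84, 2.19], [0.05, 2.79], [-1.13, 4.28], [0.06, 2.93], [-2.69, 2.69]. Speed limits (rad/s): [2.22, 2.22, 2.79, 3.14, 3.14, 3.14].

INTERFACE

Orientations are given as [roll, pitch, yaw] about the fixed x, y, z axes, in that order (R = Rz(yaw) Ry(pitch) Rx(roll)).
In Python, from cell import r, cams gives the robot as it stands. The module is installed in compiled form; this text tells all that it offers.
- The arm moves only by the shell command python3 -m handwheel 'ROWS' [FORCE]. ROWS is JSON, a list of rows, each a list of 3 entries, a list of its own where there are three numbers: the turn, a rotation vector about the tool's x, y, z in rad, then the shift along the tool's x, y, z in mm, then the opening, from 0 (shut) to 1 (fully open). A call has 1 to 12 rows; each row is the pose to reach, as a shift and turn from the pose commanded when the call began, along the tool's axes at that moment; what a row does not reach only later rows make up. A row lasts 1/10 s, in which the tool goes at most 50 mm and 8.59 degrees, less where a joint would pass 70% of its speed; a pose out of reach is approached as far as the arm can. A call with a gripper value outside its range is refused whole. The fingers move at their own pace and stop on an object; FORCE is the grip in N (left out, the last holds). Time passes only in rows, so rows that repeat a pose let the fingers close. It gives the time, the measured TCP pose, the force, the opening and the grip force at its end, in the units of the state.
- r.observe(): the state, without advancing time (a new reading comes with each control period).
- cams.grab_frame(name): name is "scene" or "top"; returns the picture (420x560x3 uint8, red, green, blue); there is no depth.
- cams.camera_model(name): a dict with "mtx" (3x3 intrinsics, pixels), "xyz" and "orientation" of the camera in the world. Camera axes: x right, y down, z forward; pixel columns grow to the right and rows downward; lengths in m; the calibration is good to about 2 mm. A picture is of the moment at which its call begins. camera_model takes no time and is no camera call.
- r.close_job(): hands the job in; it is judged then, once.
The state is a dict: "time_s": time; "qpos": joint angles; "joint_vel": joint speeds; "tau": joint torques, N m; "tcp_pos": TCP position; "eef_rot": TCP orientation; "contact_force": force on the tool from outside, world axes, zero at the start; "wrist_torque": the same for the moment, N m; "opening": opening from 0.0 (shut) to 1.0 (fully open); "grip_force": force on a finger pad.
Only numpy, scipy, OpenCV 4.12 (cv2) and the standard library are available. Lean on these libraries where they do the work, as an engineer would, in place of code of your own. Each camera call takes 0.05 s, during which the arm holds its last target. There are 200 camera calls.

TASK

Put the cordless cooking thermometer probe back in its charging dock: slide the dock's black shutter fully aside by its rib to bare the square port, then insert the probe tip first and push it fully home, until only the last stub of its pale end sticks out. The look-alike dock with the flat slit is for another tool; leave it and everything else on the table where it is.

Things in the scene. Friction and masses are not known exactly. Their poses are not given: they have to be found in the camera images.
- probe: Cordless cooking probe lying flat: a square bar 14 x 14 mm, 140 mm long overall, about 0.12 kg. Steel, its last 20 mm a cone with a 3 mm blunt point; the rear 34 mm is pale ceramic with a flat end. Origin: middle of its length, centre of its underside (the bar's axis is 7 mm above). +x points along the bar to the tip, +z up as it lies.
- probe_tip (a point): Point of the probe's cone, on the bar's axis, 70 mm ahead (+x) of the middle; axes as the probe's.
- probe_rear (a point): Centre of the probe's flat rear end, on the bar's axis, 70 mm behind (-x) the middle; axes as the probe's.
- dock: Charging dock, fixed: light wood block with a black shutter on its upright front face, which looks away from the robot (within 0.25 rad). Origin: on the table at the foot of that face, straight below the port. +x points out of the face, z up. The block takes in x -150 to 0, y -40 to +85, z 0 to 80 mm; the shutter hangs before the face.
- port (a point): Centre of the square port's mouth, in the plane of the dock's face, 45 mm above the table; axes as the dock's. The port is 17 x 17 mm, level, square to the table, and runs 128 mm straight in along the dock's -x to a flat bottom, so that a probe at the bottom leaves 12 mm of its rear outside.
- shutter (a joint): Sliding shutter over the port, m along the dock's +y: 0 shut, begins between 0 and 0.010, 0.055 fully aside at its stop. Needs about 1.5 N, stays where left. Plate 44 mm wide (22 mm either side of the port's axis when shut), 1 to 5 mm before the face, 23 to 69 mm above the table.
- shutter_rib (a point): On the shutter's upright rib: middle of its flat side that looks to the dock's -y, the side to push; axes as the dock's. The rib reaches from 5 to 35 mm before the dock's face (this point 20), is 8 mm thick, 29 to 75 mm above the table (this point 52). Shut, this point is 13 mm to +y of the port's axis.
- blade_dock: Look-alike fixed dock, same block, origin and axes as the charging dock, but with no shutter and a flat slit 40 mm wide and 6 mm high at 45 mm; for another tool. The two docks may have changed places.
- spatula: Small flat wooden spatula lying on the table, 175 mm long, 6 mm thick, 22 mm wide, its blade 40 mm wide at +x. Origin: underside, 75 mm from the handle's end. Leave alone.
- mug: White mug, 84 mm across, 98 mm high, handle at its +y side. Origin: centre of underside. Leave alone.
- mill: Dark wooden pepper mill, 52 mm across, 116 mm high, standing between the two docks' approaches. Origin: centre of underside. Leave alone.
- cup: Small white cup, 62 mm across, 58 mm high. Origin: centre of underside. Leave alone.
- jar: Jam jar, 68 mm across, 95 mm high. Origin: centre of underside. Leave alone.
Things that resemble listed ones, but are neither listed nor needed, are in the scene too. Of the things like the probe, leave any that is turquoise; of the rest the larger one is meant.

How it is judged:
By the outcome, as a careful person would: the job done as asked, in the order asked, and still so for the second after the job is handed in, with the robot touching nothing.
It also fails if it takes over 69 s, if anything falls off the work surface, if the arm or the gripper's body presses on something with over 40 N, if the wrist force passes 120 N, or if a joint passes its speed limit or range.

## Working session

There is one attempt and no reset: what is moved stays moved. The work goes in short steps, Python scripts to look and compute and a shell command to move; the robot and the scene stay as the last step left them, time stands still between calls to the robot, and variables do not carry over. Pictures are saved under pics/ and viewed, at most 10 in all, crops included, and the job is handed in when it is done.

```bash
mkdir -p pics
python3 - <<'E'
from cell import r,cams
import cv2
for n in("scene","top"):
    cv2.imwrite(f"pics/{n}0.png",cams.grab_frame(n)[:,:,::-1]); print(n,cams.camera_model(n))
print(r.observe(), r.finger_overhang)
E
```

```text
scene {'mtx': array([[408.95992594,   0.        , 277.67281568],
       [  0.        , 408.95992594, 213.18314222],
       [  0.        ,   0.        ,   1.        ]]), 'xyz': array([ 1.39416329, -0.45672157,  0.90869601]), 'orientation': array([-2.29116067,  0.0216847 ,  1.08405676])}
top {'mtx': array([[385.09043415,   0.        , 277.62812455],
       [  0.        , 385.09043415, 209.92447937],
       [  0.        ,   0.        ,   1.        ]]), 'xyz': array([0.43169511, 0.01463981, 1.03888275]), 'orientation': array([-3.05481297,  0.00310178, -1.59003878])}
{'time_s': 0.1, 'qpos': array([ 1.19439544e+00,  4.91478396e-01,  1.55940559e+00, -3.49123332e-06,
        1.09171550e+00, -1.05570178e-01]), 'joint_vel': array([-5.64830948e-05, -1.66717316e-03, -2.39932212e-03,  3.26737590e-04,
        1.15335670e-03, -6.68434600e-04]), 'tau': array([ 2.39241912e-03, -6.19445944e+01, -2.62029290e+01, -6.36220489e-05,
        2.85211783e-03, -2.05364967e-05]), 'tcp_pos': array([0.16709325, 0.60203892, 0.23879327]), 'eef_rot': array([-3.14059110e+00, -1.03015027e-04,  2.87076350e+00]), 'contact_force': array([ 0.37260105, -0.31868831,  0.4571209 ]), 'wrist_torque': array([-0.02667496, -0.01014077, -0.00151271]), 'grip_force': 0.0, 'opening': 1.000748125839367} 0.008
```

View pics/scene0.png

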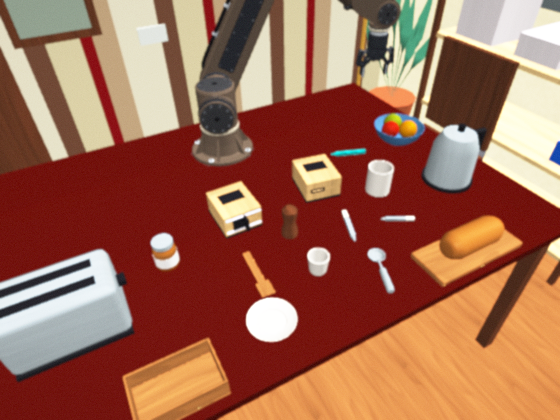

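View pics/top0.png

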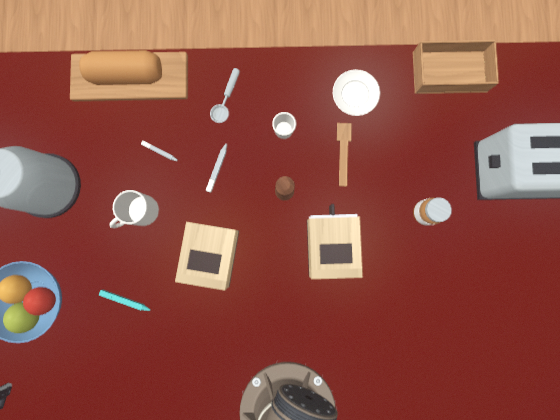

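The top view shows the charging dock (shutter and rib) at about (335,245) and the slit dock at (207,257). There are two pale probes, at (217,167), the larger, and (159,151), the smaller. The turquoise one is at (125,301). Next I'll zoom in.

```bash
cat > h.py <<'E'
import numpy as np,cv2
from scipy.spatial.transform import Rotation as R
from cell import r,cams
def model(n):
    m=cams.camera_model(n); return m["mtx"],np.array(m["xyz"]),R.from_euler('xyz',m["orientation"]).as_matrix()
def unproj(n,px,z):
    K,c,M=model(n); px=np.atleast_2d(px).astype(float)
    d=(M@np.linalg.inv(K)@np.c_[px,np.ones(len(px))].T).T
    return c+d*((z-c[2])/d[:,2])[:,None]
def proj(n,P):
    K,c,M=model(n); q=(K@(M.T@(np.atleast_2d(P)-c).T)).T; return q[:,:2]/q[:,2:]
E
python3 - <<'E'
import cv2,numpy as np
t=cv2.imread("pics/top0.png");s=cv2.imread("pics/scene0.png")
z=lambda i,x,y,w,h,k:cv2.resize(i[y:y+h,x:x+w],None,fx=k,fy=k,interpolation=cv2.INTER_CUBIC)
a=z(t,130,130,110,70,6);b=z(t,295,195,80,95,6)
cv2.imwrite("pics/c1.png",np.vstack([z(t,135,135,100,60,5), z(s,330,195,100,60,5)]))
cv2.imwrite("pics/c2.png",np.hstack([z(t,300,195,70,95,6), z(s,202,170,66,95,5.7)[:541] if 0 else cv2.resize(s[170:245,202:268],(376,570),interpolation=cv2.INTER_CUBIC)[:570]]) if 0 else np.hstack([z(t,300,195,70,90,5.5),z(s,200,165,72,90,5.5)]))
E
```

```text
(no output)
```

View pics/c1.png

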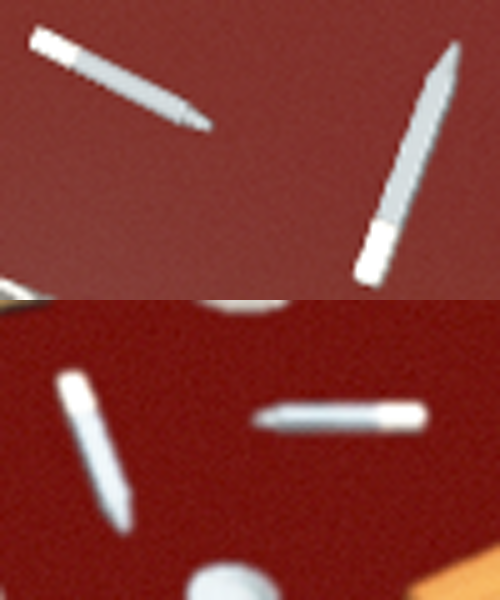

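View pics/c2.png

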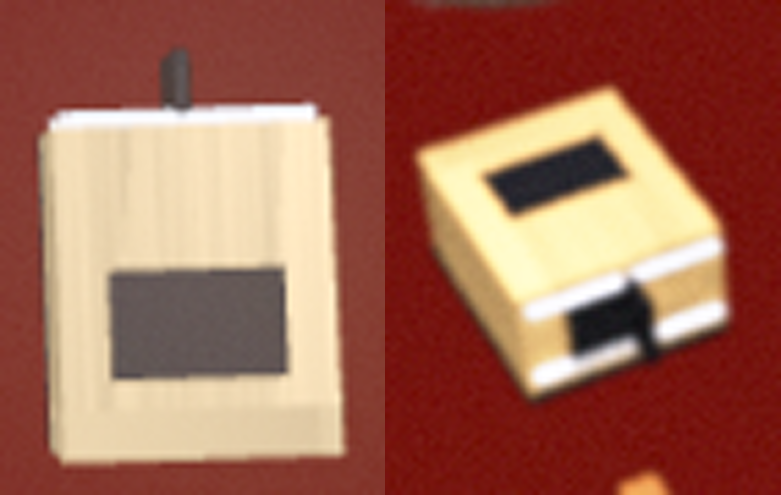

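Run:
```python
from h import *
from scipy.optimize import least_squares
tp=lambda a:(np.array(a)+.5)/5.5-.5
T=tp([[52,130],[328,117]])+[300,195]
S=tp([[525,303],[722,235],[418,155],[612,88]])+[200,165]   # scene: front(-y), front(+y), rear(-y), rear(+y)
print(unproj("top",T,.08)); print(unproj("scene",S,.08))
print(unproj("top",tp([[60,463],[345,455],[62,410],[343,404]])+[300,195],.08))
print(proj("scene",[[.5,0,0]]))
c=lambda u,v,z:unproj("top",[[u,v]],z)[0]
q=lambda a,o:(np.array(a)+.5)/5-.5+np.array(o)
pr=q([[457,43],[369,280]],[135,135]); print("probe top",unproj("top",pr,.007))
ps=q([[125,532],[70,375]],[330,195]); ps[:,1]-=60; print("probe scene",unproj("scene",ps,.007))
pr2=q([[35,35],[212,128]],[135,135]); u=unproj("top",pr2,.005);print("small len",np.linalg.norm(u[0]-u[1]))
# refit probe centroid/axis by segmentation of top
t=cams.grab_frame("top").astype(int)
m=((t[:,:,1]>100)).astype(np.uint8)
n,l,st,ce=cv2.connectedComponentsWithStats(m)
i=l[167,217]; print(st[i],ce[i])
v,u=np.nonzero(l==i); P=unproj("top",np.c_[u,v],.010)[:,:2]; mu=P.mean(0); w,V=np.linalg.eigh(np.cov((P-mu).T)); a=V[:,1]; a=a*np.sign(a[0]); s=(P-mu)@a; print(mu,a,np.arctan2(a[1],a[0]),s.min(),s.max(), mu+a*(s.min()+s.max())/2)
for name,px in dict(mill=(285,187),mug=(135,209),cup=(284,126),jar=(433,211)).items(): print(name,unproj("top",[px],.1)[0])
# rib end in top at z=.075
print("rib top",unproj("top",tp([[175,48],[178,105]])+[300,195],.075))
# small probe/tip extents, spatula
print("spat",unproj("top",[[344,186],[344,124]],.003))
```

```text
[[ 0.49284691 -0.06193587  0.08      ]
 [ 0.49631886 -0.18721226  0.08      ]]
[[0.60293913 0.00091626 0.08      ]
 [0.60762675 0.126392   0.08      ]
 [0.45862799 0.01035942 0.08      ]
 [0.45867906 0.14457023 0.08      ]]
[[ 0.3435699  -0.06158645  0.08      ]
 [ 0.34468919 -0.18911295  0.08      ]
 [ 0.36703097 -0.06310828  0.08      ]
 [ 0.36729688 -0.18908259  0.08      ]]
[[279.22645349 219.45294938]]
probe top [[0.70721335 0.15361587 0.007     ]
 [0.57758578 0.20219494 0.007     ]]
probe scene [[0.70798855 0.15285214 0.007     ]
 [0.56910307 0.20838147 0.007     ]]
small len 0.11107999234240241
[206 143  21  50 307] [216.1465798  168.73615635]
[0.63656766 0.1804019 ] [ 0.93655754 -0.35051386] -0.35811972055908103 -0.06625291637829561 0.07546560653226654 [0.64088177 0.17878731]
mill [ 0.5696581  -0.00324001  0.1       ]
mug [0.52251096 0.36540179 0.1       ]
cup [ 0.72320643 -0.00395499  0.1       ]
jar [ 0.50337202 -0.36357209  0.1       ]
rib top [[ 0.52962974 -0.11954643  0.075     ]
 [ 0.50347193 -0.12009502  0.075     ]]
spat [[ 0.58349559 -0.16519259  0.003     ]
 [ 0.75561802 -0.17107657  0.003     ]]
```

Run:
```python
from h import *
from scipy.optimize import least_squares
tp=lambda a:(np.array(a)+.5)/5.5-.5
T=tp([[52,130],[328,117],[60,463],[345,455]])+[300,195]   # f+y, f-y, r+y, r-y
S=tp(np.array([[525,303],[722,235],[418,155],[612,88]])-[385,0])+[200,165]  # f-y,f+y,r-y,r+y
print(unproj("scene",S,.08)[:,:2])
L={"fp":(0,.085),"fm":(0,-.04),"rp":(-.15,.085),"rm":(-.15,-.04)}
def W(p,ks):
    c,s=np.cos(p[2]),np.sin(p[2]); return np.array([[p[0]+c*x-s*y,p[1]+s*x+c*y,.08] for x,y in (L[k] for k in ks)])
ft=lambda p:(proj("top",W(p,["fp","fm","rp","rm"]))-T).ravel()
fs=lambda p:(proj("scene",W(p,["fm","fp","rm","rp"]))-S).ravel()
for f in(ft,fs,lambda p:np.r_[ft(p),fs(p)]):
    o=least_squares(f,[.49,-.147,0]); print(o.x,np.abs(o.fun).max())
p=o.x
# shutter rib: world -> dock
for P in unproj("top",tp([[175,48],[178,105]])+[300,195],.075):
    d=P[:2]-p[:2];c,s=np.cos(p[2]),np.sin(p[2]);print("rib in dock",c*d[0]+s*d[1],-s*d[0]+c*d[1])
```

```text
[[ 0.49934548 -0.18399738]
 [ 0.5007312  -0.0637446 ]
 [ 0.34570994 -0.18959497]
 [ 0.34188604 -0.06141308]]
[ 0.4945765  -0.14667062  0.01042758] 0.6703300674471393
[ 0.49775958 -0.1458456   0.01824633] 1.1079788057360531
[ 0.49528219 -0.14622064  0.01296771] 1.4351201286153241
rib in dock 0.03469054857713993 0.02622657067128021
rib in dock 0.008527824036687386 0.026017230331049603
```

```bash
cat >> h.py <<'E'
D=np.array([.4955,-.1463,.012])
def dock(x,y): c,s=np.cos(D[2]),np.sin(D[2]); return D[0]+c*x-s*y, D[1]+s*x+c*y
def rel(x,y,z,yaw):
    o=r.observe(); M=R.from_euler('xyz',o["eef_rot"]); T=R.from_euler('xyz',[np.pi,0,yaw])
    sh=M.inv().apply(np.array([x,y,z])-o["tcp_pos"])*1000
    print("turn",(M.inv()*T).as_rotvec().round(4),"shift",sh.round(1))
E
python3 -c "
from h import *
x,y=dock(.021,-.012);print(x,y)
rel(.45,.35,.239,3.154);rel(x,y,.2,3.154);rel(x,y,.053,3.154)"
```

```text
0.5166424845621688 -0.15804714205832443
turn [-8.000e-04 -2.000e-04 -2.832e-01] shift [-340.  -167.2   -0. ]
turn [-8.000e-04 -2.000e-04 -2.832e-01] shift [-540.2 -638.9   39.3]
turn [-8.000e-04 -2.000e-04 -2.832e-01] shift [-540.2 -638.8  186.3]
```

```bash
python3 -m handwheel '[[[0,0,-0.283],[-340,-167,0],0],[[0,0,-0.283],[-340,-167,0],0],[[0,0,-0.283],[-340,-167,0],0],[[0,0,-0.283],[-340,-167,0],0],[[0,0,-0.283],[-340,-167,0],0],[[0,0,-0.283],[-340,-167,0],0],[[0,0,-0.283],[-340,-167,0],0],[[0,0,-0.283],[-340,-167,0],0],[[0,0,-0.283],[-540,-639,39],0],[[0,0,-0.283],[-540,-639,39],0],[[0,0,-0.283],[-540,-639,39],0],[[0,0,-0.283],[-540,-639,39],0]]' 40
python3 -c "
from h import *
x,y=dock(.021,-.012)
rel(x,y,.2,3.154);rel(x,y,.053,3.154)"
```

```text
time_s: 1.35
tcp_pos: [0.4758, 0.1508, 0.2239]
eef_rot: [3.142, -0.0, -3.129]
contact_force: [2.2, 0.9, -0.2]
opening: 0.002
grip_force: 0.0
turn [ 0.0001 -0.0001  0.0001] shift [ -37.  -309.3   23.9]
turn [ 0.0001 -0.0001  0.0001] shift [ -37.  -309.3  170.9]
```

```bash
python3 -m handwheel '[[[0,0,0],[-37,-309,24],0],[[0,0,0],[-37,-309,24],0],[[0,0,0],[-37,-309,24],0],[[0,0,0],[-37,-309,24],0],[[0,0,0],[-37,-309,24],0],[[0,0,0],[-37,-309,24],0],[[0,0,0],[-37,-309,24],0],[[0,0,0],[-37,-309,24],0],[[0,0,0],[-37,-309,24],0],[[0,0,0],[-37,-309,24],0]]'
python3 -c "
from h import *
x,y=dock(.021,-.012)
rel(x,y,.2,3.154);rel(x,y,.053,3.154)"
```

```text
time_s: 2.35
tcp_pos: [0.5166, -0.1545, 0.2003]
eef_rot: [3.141, -0.0, -3.128]
contact_force: [0.1, -0.1, -0.6]
opening: -0.003
grip_force: 0.0
turn [ 0.0002 -0.      0.0013] shift [ 0.  -3.6  0.3]
turn [ 0.0002 -0.      0.0013] shift [  0.   -3.6 147.3]
```

```bash
python3 -m handwheel '[[[0,0,0],[0,-3,50],0],[[0,0,0],[0,-3,100],0],[[0,0,0],[0,-3,140],0],[[0,0,0],[0,-3,147],0],[[0,0,0],[0,-3,147],0]]'
python3 - <<'E'
from h import *
t=cams.grab_frame("scene")[150:250,190:320];u=cams.grab_frame("top")[170:270,290:380]
cv2.imwrite("pics/p3.png",cv2.resize(np.hstack([t,u]),None,fx=3.6,fy=3.6,interpolation=cv2.INTER_CUBIC)[:,:,::-1])
E
```

```text
time_s: 2.85
tcp_pos: [0.5168, -0.1579, 0.053]
eef_rot: [3.141, -0.002, -3.128]
contact_force: [0.3, 0.3, 0.3]
opening: 0.002
grip_force: 0.0
```

View pics/p3.png

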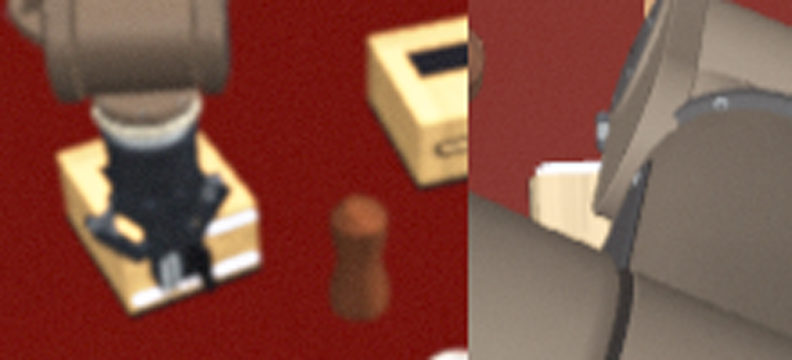

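The fingers stand in front of the shutter, on the rib's -y side. Now I push toward +y.

```bash
python3 -m handwheel '[[[0,0,0],[0,6,0],0],[[0,0,0],[0,12,0],0],[[0,0,0],[0,17,0],0],[[0,0,0],[0,22,0],0],[[0,0,0],[0,27,0],0],[[0,0,0],[0,32,0],0],[[0,0,0],[0,37,0],0],[[0,0,0],[0,42,0],0],[[0,0,0],[0,46,0],0],[[0,0,0],[0,50,0],0],[[0,0,0],[0,52,0],0],[[0,0,0],[0,52,0],0]]'
python3 -m handwheel '[[[0,0,0],[0,4,0],0],[[0,0,0],[0,6,0],0],[[0,0,0],[0,6,0],0]]'
```

```text
time_s: 4.15
tcp_pos: [0.516, -0.1065, 0.053]
eef_rot: [3.141, -0.0, -3.129]
contact_force: [1.4, 0.2, -0.2]
opening: -0.002
grip_force: 0.0
time_s: 4.45
tcp_pos: [0.5159, -0.1006, 0.053]
eef_rot: [3.141, -0.0, -3.129]
contact_force: [0.6, 0.3, -1.0]
opening: 0.001
grip_force: 0.0
```

```bash
for i in 1 2 3; do python3 -m handwheel '[[[0,0,0],[0,1.5,0],0],[[0,0,0],[0,3,0],0],[[0,0,0],[0,3,0],0]]' | grep -E "tcp|force"; done
python3 - <<'E'
from h import *
t=cams.grab_frame("scene")[150:260,190:320]
cv2.imwrite("pics/p4.png",cv2.resize(t,None,fx=5,fy=5,interpolation=cv2.INTER_CUBIC)[:,:,::-1])
E
```

```text
tcp_pos: [0.5159, -0.0977, 0.0531]
contact_force: [-0.2, -0.7, 0.8]
grip_force: 0.1
tcp_pos: [0.5159, -0.0947, 0.0531]
contact_force: [-0.3, -0.1, -0.2]
grip_force: 0.1
tcp_pos: [0.516, -0.0927, 0.0531]
contact_force: [-3.2, -10.1, -0.9]
grip_force: 5.3
```

View pics/p4.png

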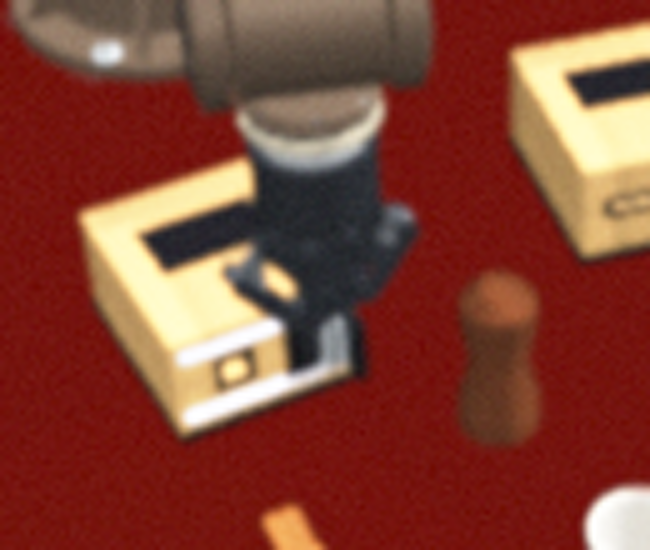

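Shutter at its stop (the force rose to 10 N at 53.5 mm, as the geometry predicts), and the port is bared at scene pixel (237,224). Next is the probe.

```bash
python3 -m handwheel '[[[0,0,0],[0,-8,0],0],[[0,0,0],[0,-8,0],0],[[0,0,0],[0,-8,-50],0],[[0,0,0],[0,-8,-100],0],[[0,0,0],[0,-8,-147],0],[[0,0,0],[0,-8,-147],0.5],[[0,0,0],[0,-8,-147],0.5]]'
python3 - <<'E'
from h import *
p=proj("scene",[list(dock(0,0))+[.045]]);print("port pred",p)
rel(.5944,.1960,.2,2.784);rel(.5944,.1960,.011,2.784)
E
```

```text
time_s: 6.1
tcp_pos: [0.5161, -0.0997, 0.201]
eef_rot: [-3.141, 0.002, -3.129]
contact_force: [-0.7, 0.3, -0.3]
opening: 0.333
grip_force: 0.0
port pred [[236.95736001 223.29853717]]
turn [-1.000e-04  2.200e-03  3.699e-01] shift [-81.9 294.7   1. ]
turn [-1.000e-04  2.200e-03  3.699e-01] shift [-81.5 294.8 190. ]
```

```bash
python3 -m handwheel '[[[0,0,0.37],[-82,295,0],0.6],[[0,0,0.37],[-82,295,0],0.6],[[0,0,0.37],[-82,295,0],0.6],[[0,0,0.37],[-82,295,0],0.6],[[0,0,0.37],[-82,295,0],0.6],[[0,0,0.37],[-82,295,0],0.6],[[0,0,0.37],[-82,295,0],0.6],[[0,0,0.37],[-82,295,100],0.6],[[0,0,0.37],[-82,295,100],0.6],[[0,0,0.37],[-82,295,120],0.6],[[0,0,0.37],[-82,295,120],0.6],[[0,0,0.37],[-82,295,120],0.6]]'
python3 - <<'E'
from h import *
rel(.5944,.1960,.011,2.784)
t=cams.grab_frame("scene")[165:265,310:430]
cv2.imwrite("pics/p5.png",cv2.resize(t,None,fx=5,fy=5,interpolation=cv2.INTER_CUBIC)[:,:,::-1])
E
```

```text
time_s: 7.3
tcp_pos: [0.5944, 0.1958, 0.0798]
eef_rot: [-3.141, -0.001, 2.783]
contact_force: [0.5, 0.4, 0.6]
opening: 0.598
grip_force: 0.0
turn [-0.0006 -0.0012 -0.0005] shift [-0.1  0.2 68.7]
```

View pics/p5.png

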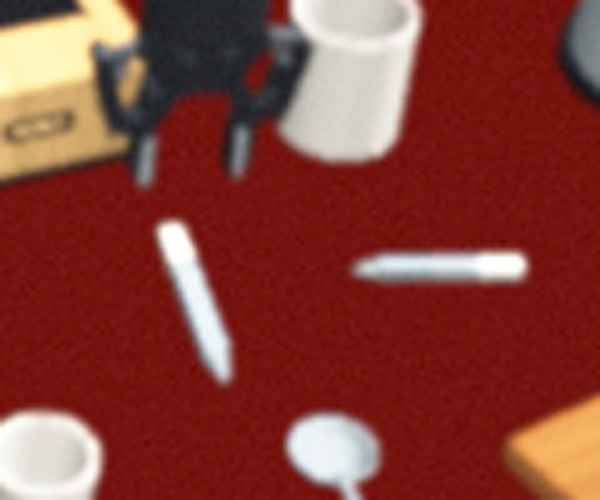

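The fingers are above and straddling the larger probe's ceramic end. I'll descend, grip and lift.

```bash
python3 -m handwheel '[[[0,0,0],[0,0,40],0.6],[[0,0,0],[0,0,62],0.6],[[0,0,0],[0,0,68],0.6],[[0,0,0],[0,0,68],0.6],[[0,0,0],[0,0,68],0.05],[[0,0,0],[0,0,68],0.05],[[0,0,0],[0,0,68],0.05],[[0,0,0],[0,0,68],0.05],[[0,0,0],[0,0,68],0.05],[[0,0,0],[0,0,68],0.05]]' 80
python3 -m handwheel '[[[0,0,0],[0,0,-10],0.05],[[0,0,0],[0,0,-60],0.05],[[0,0,0],[0,0,-110],0.05],[[0,0,0],[0,0,-180],0.05],[[0,0,0],[0,0,-180],0.05],[[0,0,0],[0,0,-180],0.05]]'
python3 - <<'E'
from h import *
x,y=dock(.21,0);print(x,y)
rel(x,y,.19,.012)
E
```

```text
time_s: 8.35
tcp_pos: [0.5951, 0.1962, 0.0138]
eef_rot: [3.14, 0.002, 2.784]
contact_force: [-1.7, -1.2, 9.3]
opening: 0.131
grip_force: 78.6
time_s: 8.95
tcp_pos: [0.5953, 0.1964, 0.1964]
eef_rot: [3.138, 0.005, 2.784]
contact_force: [0.2, 0.0, -2.0]
opening: 0.13
grip_force: 78.7
0.7054848801814391 -0.14378006047956457
turn [ 0.0085 -0.0036  2.7719] shift [-222.2 -280.1    6.6]
```

```bash
python3 -m handwheel '[[[0,0,2.772],[-222,-280,0],0.05],[[0,0,2.772],[-222,-280,0],0.05],[[0,0,2.772],[-222,-280,0],0.05],[[0,0,2.772],[-222,-280,0],0.05],[[0,0,2.772],[-222,-280,0],0.05],[[0,0,2.772],[-222,-280,0],0.05],[[0,0,2.772],[-222,-280,0],0.05],[[0,0,2.772],[-222,-280,0],0.05],[[0,0,2.772],[-222,-280,0],0.05],[[0,0,2.772],[-222,-280,0],0.05],[[0,0,2.772],[-222,-280,0],0.05],[[0,0,2.772],[-222,-280,0],0.05]]'
python3 -c "
from h import *
x,y=dock(.21,0)
rel(x,y,.19,.012)"
```

```text
time_s: 10.15
tcp_pos: [0.7037, -0.1438, 0.1901]
eef_rot: [-3.139, 0.001, 0.977]
contact_force: [-0.2, 0.3, -2.0]
opening: 0.129
grip_force: 78.7
turn [-0.0021  0.0019  0.9655] shift [1.1 1.4 0.1]
```

```bash
python3 -m handwheel '[[[0,0,0.965],[1,1.5,0],0.05],[[0,0,0.965],[1,1.5,0],0.05],[[0,0,0.965],[1,1.5,0],0.05],[[0,0,0.965],[1,1.5,0],0.05],[[0,0,0.965],[1,1.5,0],0.05],[[0,0,0.965],[1,1.5,0],0.05],[[0,0,0.965],[1,1.5,0],0.05],[[0,0,0.965],[1,1.5,0],0.05],[[0,0,0.965],[1,1.5,0],0.05]]'
python3 -c "
from h import *
x,y=dock(.16,0)
rel(x,y,.052,.012)"
```

```text
time_s: 11.05
tcp_pos: [0.7058, -0.1438, 0.1909]
eef_rot: [-3.141, 0.002, 0.021]
contact_force: [-0.1, -0.6, -1.3]
opening: 0.13
grip_force: 78.7
turn [-0.0006  0.0016  0.009 ] shift [-50.1  -0.4 139. ]
```

```bash
python3 -m handwheel '[[[0,0,0.009],[0,0,50],0.05],[[0,0,0.009],[0,0,100],0.05],[[0,0,0.009],[0,0,139],0.05],[[0,0,0.009],[-25,0,139],0.05],[[0,0,0.009],[-50,0,139],0.05],[[0,0,0.009],[-50,0,139],0.05],[[0,0,0.009],[-50,0,139],0.05]]'
python3 - <<'E'
from h import *
x,y=dock(.12,0)
rel(x,y,.052,.012)
t=cams.grab_frame("scene")
cv2.imwrite("pics/p6.png",cv2.resize(t[170:270,200:320],None,fx=5,fy=5,interpolation=cv2.INTER_CUBIC)[:,:,::-1])
# predicted tip, port, grip, rear in crop coordinates
P=[list(dock(d,0))+[.045] for d in(0,.04,.16,.18)]
print(((proj("scene",P)-[200,170]+.5)*5-.5).round(1))
u=cams.grab_frame("top");cv2.imwrite("pics/top6.png",u[:,:,::-1])
E
```

```text
time_s: 11.75
tcp_pos: [0.6564, -0.145, 0.0532]
eef_rot: [-3.142, -0.0, 0.011]
contact_force: [0.8, -0.6, -1.4]
opening: 0.13
grip_force: 78.7
turn [-0.     -0.0005 -0.0013] shift [-40.9  -0.6   1.2]
[[186.8 268.5]
 [213.7 306.9]
 [301.8 432.8]
 [317.7 455.4]]
```

View pics/p6.png

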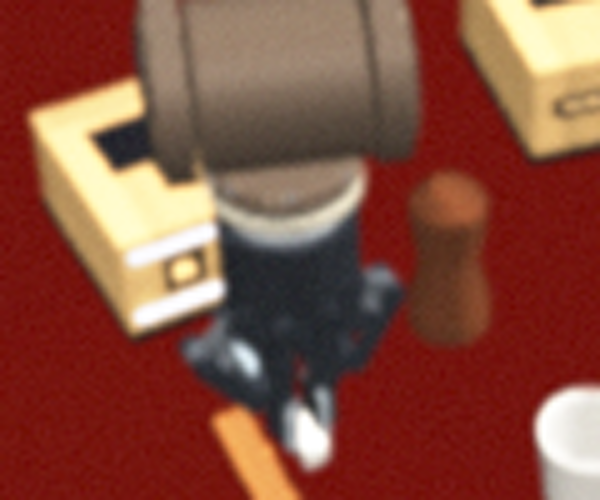

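The probe's rear sits at crop pixel (314,450), where it was predicted on the port axis. I'll insert slowly while watching the force.

```bash
python3 -m handwheel '[[[0,0,0],[-20,-0.6,1.2],0.05],[[0,0,0],[-35,-0.6,1.2],0.05],[[0,0,0],[-42,-0.6,1.2],0.05],[[0,0,0],[-46,-0.6,1.2],0.05],[[0,0,0],[-50,-0.6,1.2],0.05],[[0,0,0],[-50,-0.6,1.2],0.05]]'
python3 -m handwheel '[[[0,0,0],[-4,0,0],0.05],[[0,0,0],[-8,0,0],0.05],[[0,0,0],[-12,0,0],0.05],[[0,0,0],[-12,0,0],0.05]]'
python3 -c "
from h import *
x,y=dock(.05,0)
rel(x,y,.052,.012)"
```

```text
time_s: 12.45
tcp_pos: [0.6063, -0.1447, 0.052]
eef_rot: [-3.142, -0.0, 0.01]
contact_force: [1.4, -0.8, -1.0]
opening: 0.135
grip_force: 78.7
time_s: 12.85
tcp_pos: [0.5938, -0.145, 0.052]
eef_rot: [3.142, 0.0, 0.01]
contact_force: [-0.2, -0.4, -1.6]
opening: 0.134
grip_force: 78.7
turn [ 0.0001  0.     -0.0021] shift [-48.3   0.2  -0. ]
```

```bash
python3 -m handwheel '[[[0,0,0],[-8,0,0],0.05],[[0,0,0],[-16,0,0],0.05],[[0,0,0],[-24,0,0],0.05],[[0,0,0],[-32,0,0],0.05],[[0,0,0],[-32,0,0],0.05]]'
python3 -m handwheel '[[[0,0,0],[-8,0,0],0.05],[[0,0,0],[-16,0,0],0.05],[[0,0,0],[-24,0,0],0.05],[[0,0,0],[-32,0,0],0.05],[[0,0,0],[-36,0,0],0.05],[[0,0,0],[-36,0,0],0.05]]'
```

```text
time_s: 13.35
tcp_pos: [0.5608, -0.1452, 0.0519]
eef_rot: [-3.141, 0.001, 0.01]
contact_force: [-1.1, -2.0, -1.5]
opening: 0.131
grip_force: 78.7
time_s: 13.95
tcp_pos: [0.5253, -0.1456, 0.0519]
eef_rot: [-3.141, 0.001, 0.01]
contact_force: [-0.9, -3.7, -0.4]
opening: 0.131
grip_force: 78.8
```

The probe is about 90 mm in with little force. I'll release it, back off, close, lower to the axis and push the rear.

```bash
python3 -m handwheel '[[[0,0,0],[0,0,0],0.35],[[0,0,0],[0,0,0],0.35],[[0,0,0],[0,0,0],0.35],[[0,0,0],[0,0,0],0.35],[[0,0,0],[25,0,0],0.35],[[0,0,0],[55,0,0],0.35],[[0,0,0],[55,0,0],0],[[0,0,0],[55,0,5],0],[[0,0,0],[55,0,5],0],[[0,0,0],[55,0,5],0],[[0,0,0],[55,0,5],0]]'
python3 - <<'E'
from h import *
cv2.imwrite("pics/p7.png",cv2.resize(cams.grab_frame("scene")[170:270,200:320],None,fx=5,fy=5,interpolation=cv2.INTER_CUBIC)[:,:,::-1])
x,y=dock(.023,0)
rel(x,y,.046,.012)
E
```

```text
time_s: 15.05
tcp_pos: [0.5807, -0.145, 0.047]
eef_rot: [-3.141, 0.0, 0.01]
contact_force: [0.1, -0.7, -0.5]
opening: -0.002
grip_force: 0.0
turn [-0.0001  0.0001 -0.0025] shift [-62.3   0.4   1. ]
```

View pics/p7.png

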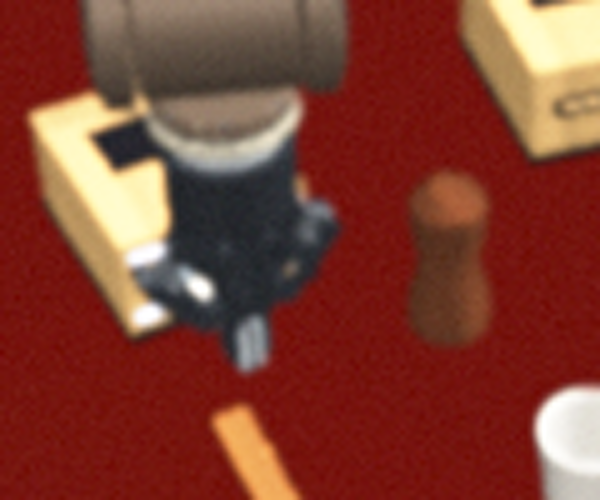

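The closed fingers are outside, behind the probe, which they hide. Now I push.

```bash
python3 -m handwheel '[[[0,0,0],[-10,0,0],0],[[0,0,0],[-18,0,0],0],[[0,0,0],[-25,0,0],0],[[0,0,0],[-31,0,0],0],[[0,0,0],[-37,0,0],0],[[0,0,0],[-43,0,0],0],[[0,0,0],[-49,0,0],0],[[0,0,0],[-54,0,0],0],[[0,0,0],[-57,0,0],0],[[0,0,0],[-57,0,0],0]]'
for i in 1 2; do python3 -m handwheel '[[[0,0,0],[-1,0,0],0],[[0,0,0],[-2,0,0],0],[[0,0,0],[-2,0,0],0]]'|grep -E "tcp|contact"; done
```

```text
time_s: 16.1
tcp_pos: [0.5237, -0.1455, 0.0469]
eef_rot: [-3.141, 0.0, 0.01]
contact_force: [0.4, 0.7, -0.1]
opening: -0.001
grip_force: 0.0
tcp_pos: [0.5221, -0.1456, 0.0468]
contact_force: [0.6, -0.3, 0.5]
tcp_pos: [0.52, -0.1456, 0.0469]
contact_force: [0.9, -0.7, -0.0]
```

```bash
for i in 1 2; do python3 -m handwheel '[[[0,0,0],[-1,0,0],0],[[0,0,0],[-2,0,0],0],[[0,0,0],[-2,0,0],0]]'|grep -E "tcp|contact"; done
```

```text
tcp_pos: [0.5179, -0.1456, 0.0469]
contact_force: [0.3, -0.0, 0.5]
tcp_pos: [0.5172, -0.1459, 0.0472]
contact_force: [6.0, -0.8, -0.7]
```

```bash
python3 -m handwheel '[[[0,0,0],[-1,0,0],0],[[0,0,0],[-2,0,0],0],[[0,0,0],[-2,0,0],0]]'|grep -E "tcp|contact"
python3 -m handwheel '[[[0,0,0],[20,0,0],0],[[0,0,0],[50,0,0],0],[[0,0,0],[50,0,-50],0],[[0,0,0],[50,0,-100],0],[[0,0,0],[50,0,-150],0],[[0,0,0],[100,0,-180],0],[[0,0,0],[100,200,-180],0],[[0,0,0],[100,200,-180],0],[[0,0,0],[100,200,-180],0],[[0,0,0],[100,200,-180],0],[[0,0,0],[100,200,-180],0],[[0,0,0],[100,200,-180],0]]'|grep -E "tcp|contact"
python3 - <<'E'
from h import *
a=cams.grab_frame("scene")[170:250,195:285];b=cams.grab_frame("top")[185:265,300:380]
cv2.imwrite("pics/p8.png",cv2.resize(np.hstack([a,b]),None,fx=4.6,fy=4.6,interpolation=cv2.INTER_CUBIC)[:,:,::-1])
for x,z in((0,.045),(.012,.045),(.012,.052),(.012,.038)):
    w=np.array([list(dock(x,0))+[z]]);print(((proj("scene",w)-[195,170]+.5)*4.6).round(1),((proj("top",w)-[300-90,185]+.5)*4.6).round(1))
E
```

```text
tcp_pos: [0.5167, -0.1464, 0.0476]
contact_force: [11.4, 0.6, 0.4]
tcp_pos: [0.6153, -0.3455, 0.226]
contact_force: [-0.0, 0.4, 0.1]
[[195.3 247.5]] [[603.  151.6]]
[[202.6 257.9]] [[602.1 130.3]]
[[201.7 250.3]] [[604.1 129.3]]
[[203.5 265.5]] [[600.1 131.3]]
```

View pics/p8.png

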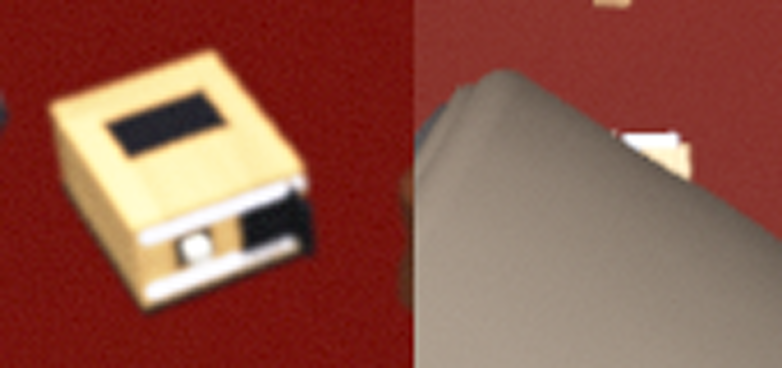

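The shutter is fully aside at the right. The pale stub sits in the port around crop pixel (198,247), and its extent fits the 12 mm expected. The push ended on a hard stop (the force rose while motion stopped) at the expected depth, and the arm is clear. I'll hand the job in.

```bash
python3 -c "
from cell import r
print(r.close_job())"
```

```text
the job is handed in; nothing more can be done
None
```

The job is handed in: the shutter is against its stop, and the probe is pushed home against a hard stop with only its pale stub out. I saw no contact with anything else, and no verdict came back.

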